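# Crank the tin clamp shut on a food tin

## Robot

A 6-joint arm with a two-finger parallel gripper is mounted at the origin on a cart in front of the work surface, level with it; the furniture and walls round the work are solid. World frame = base frame: x ahead of the robot, y to its left, z up, the work surface at z = 0. Lengths are in m, angles in degrees, forces in N, time in s.
With the tool pointing down it reaches from about 0.325 to 0.85 m from the base axis. Payload 15.5 kg.
Tool frame: the origin (TCP) lies at the very end of the fingers, on their centre line; the grasp point (between the pads) lies arm.grip_depth behind it (arm.grip_depth is the distance from the TCP to the grasp point, in m); z points along the fingers, y is the line along which they close (so a half turn about z gives the same grasp; the last joint's range is limited). The gripper opens to 91 mm and grips with 3 to 60 N. Pads are 32 mm wide; open, the fingers measure 118 mm over their backs; the gripper's body (76 mm by 178 mm) begins 60 mm behind the grasp point.
Start: joints at [67.237, 28.281, 77.091, -0, 74.628, -5.472], TCP at [0.186, 0.597, 0.214] pointing down, gripper open.
Joint ranges: [-166.48, 166.48], [-47.26, 123.95], [12.59, 153.08], [-70.14, 250.14], [6.76, 159.57], [-176.63, 176.63]. Speed limits (degrees/s): [108.29, 108.29, 147.25, 172.46, 172.46, 172.46].

## Interface

Orientations are given as a 3x3 rotation matrix whose columns are the frame's x, y, z axes.
In Python, from rig import arm gives the robot as it stands. Calls block until the motion is done:
- arm.move_to(position, orientation): joint-space move of the TCP to a pose.
- arm.move_l(position, orientation=None, feed=0.15): straight line of the TCP; orientation=None keeps the orientation; feed is the mean speed in m/s.
- arm.move_joints(angles): joint-space move.
- arm.grip(opening): finger opening in m; the grip force is fixed at half the most; returns when the fingers have stopped.
- arm.sleep(seconds).
- arm.solve_ik(position, orientation): joint angles nearest the present ones, or None.
- arm.snapshot(name): name is "scene" or "top" or "wrist"; returns the picture (400x640x3 uint8, red, green, blue); there is no depth.
- arm.get_calibration(name): a dict with "intrinsics" (3x3 intrinsics, pixels), "cam_to_world" (4x4, takes a point from camera to world coordinates). Camera axes: x right, y down, z forward; pixel columns grow to the right and rows downward; lengths in m; the calibration is good to about 2 mm. A picture is of the moment at which its call begins: read the wrist's pose just before it. get_calibration takes no time and is no camera call; for the wrist camera it gives the pose at the moment of the call.
A pose or a line that the arm cannot do raises arm.Unreachable and nothing moves.
- arm.sign_off(): hands the job in; it is judged then, once.
Readings, each from a call of its own:
- arm.current_t(): time.
- arm.current_joint_positions(): joint angles.
- arm.current_dq(): joint speeds.
- arm.current_tau(): joint torques, N m.
- arm.current_ee_pos(): TCP position.
- arm.current_tool_rot(): TCP orientation.
- arm.current_force(): force on the tool from outside, world axes, zero at the start.
- arm.current_torque(): the same for the moment, N m.
- arm.current_width(): finger opening in m.
- arm.current_grasp_force(): force on a finger pad.
Only numpy, scipy, OpenCV 4.12 (cv2) and the standard library are available. Lean on these libraries where they do the work, as an engineer would, in place of code of your own. Each camera call takes 0.05 s, during which the arm holds its last target. There are 200 camera calls.

## Task

Stand the green food tin upright on the wooden bed of the tin clamp, between the sliding jaw and the backstop, and let go of it. Then wind the red crank knob clockwise until the jaw holds the tin firmly against the backstop - feel for it and stop in good time, because overtightening dents the tin. Leave the clamp tight and the other things on the worktop where they are.

Things in the scene. Friction and masses are not known exactly. Their poses are not given: they have to be found in the camera images.
- tin: round food tin with a green label and bare metal rims, diameter 57 mm, height 72 mm, 0.13 to 0.25 kg; origin at the centre of its underside, z up its axis; it starts upright on the worktop to the left of the clamp
- clamp: tin clamp fixed to the worktop: light wooden bed 100 (x) by 290 mm (y), top 12 mm up; origin at the centre of its underside. Along its +y: grey gear housing (y -142 to -74 mm, 56 mm high) with the crank on top (axis at x 0, y -100 mm), sliding jaw, free bed, backstop. Two steel rails, 17 mm high, run along y at x = -38 and +38 mm; the tin stands between them
- backstop: fixed stop of the clamp, 70 mm wide, 46 mm high. Its rubber face looks to its own -y (to the jaw) and is a shallow V that centres a round tin; origin on the bed's top, at the bottom of the V. With the tin fully in the V, the tin's axis is 30.5 mm to the -y side of the origin. Axes as the clamp's. It is pinned at different places along the bed
- jaw: sliding jaw, 64 mm wide, top 57 mm above the worktop. Its flat rubber face looks to +y and stands 0 to 5 mm (a setting that differs each time) to the +y side of the origin, which is at worktop height. Axes as the clamp's. It slides to +y, 6 mm per rad of crank, pushing a standing tin to the backstop. Held firmly means 15 N or more on the tin; above 45 N it dents
- crank (a joint): crank angle, rad; grows clockwise seen from above, which closes the jaw; starts at 0 to 1.6, ends at 10.5; jaw origin at clamp y = 0.006 x angle. At 0 the arm points along the clamp's +x, at 1.57 along its -y. Stays where it is left, also under load. Turning takes about 5 N of push at the knob; each 10 N of clamping adds about 1 N. From 15 to 45 N is only about 0.3 rad
- knob_grip (a point): middle of the red upright knob at the end of the crank arm, 60 mm from the crank axis: diameter 25 mm, 42 mm tall (72 to 114 mm above the worktop; this point 94 mm); it spins freely on its pin, so a hand can hold it and lead it round without turning
- candle: bystander: cream candle in a jar, 68 mm across, 75 mm high with its wick; origin at the centre of its underside
- pumpkin: bystander: small ceramic pumpkin, 62 mm across, 59 mm high; origin at the centre of its underside
- honey: bystander: honey jar, 72 mm across, 102 mm high, behind the clamp; origin at the centre of its underside
- shaker: bystander: salt shaker, 44 mm across, 90 mm high, to the right; origin at the centre of its underside
- spice: bystander: spice jar with a dark lid, 41 mm across, 105 mm high, to the right; origin at the centre of its underside
Not all that is in view belongs to the job. What is shaped like the tin but pink or purple is not meant.

How it is judged:
By the outcome, as a careful person would: the job done as asked, in the order asked, and still so for the second after the job is handed in, with the robot touching nothing.
It also fails if it takes over 72 s, if anything falls off the work surface, if the arm or the gripper's body presses on something with over 40 N, if the wrist force passes 120 N, or if a joint passes its speed limit or range.

## Working session

There is one attempt and no reset: what is moved stays moved. The work goes in short steps, each a Python script; the robot and the scene stay as the last script left them, time stands still between calls to the robot, and variables do not carry over. Pictures are saved under pics/ and viewed, at most 10 in all, crops included, and the job is handed in when it is done.

```bash
mkdir -p pics; ls; python3 - <<'E'
from rig import arm
import cv2,numpy as np
for n in("scene","top"):
    im=arm.snapshot(n); cv2.imwrite(f"pics/{n}0.png",im[:,:,::-1]); c=arm.get_calibration(n)
    print(n,np.round(c["intrinsics"],1).tolist(),np.round(c["cam_to_world"],3).tolist())
print(arm.grip_depth,arm.current_t(),arm.current_tool_rot(),arm.current_width(),arm.current_force())
E
```

```text
pics
scene [[367.6, 0.0, 320.5], [0.0, 367.6, 199.8], [0.0, 0.0, 1.0]] [[0.44, -0.701, 0.561, -0.136], [-0.898, -0.344, 0.274, -0.328], [0.001, -0.624, -0.781, 1.044], [0.0, 0.0, 0.0, 1.0]]
top [[445.3, 0.0, 313.4], [0.0, 445.3, 198.1], [0.0, 0.0, 1.0]] [[0.023, -0.993, 0.115, 0.391], [-0.999, -0.026, -0.019, 0.006], [0.021, -0.115, -0.993, 1.566], [0.0, 0.0, 0.0, 1.0]]
0.0188 0.1 [[-9.54799250e-01  2.97251093e-01 -4.24014911e-04]
 [ 2.97251371e-01  9.54798776e-01 -9.58750155e-04]
 [ 1.19859387e-04 -1.04145294e-03 -9.99999451e-01]] 0.09110614020934034 [0.3187223  0.1780636  0.71664667]
```

View pics/scene0.png

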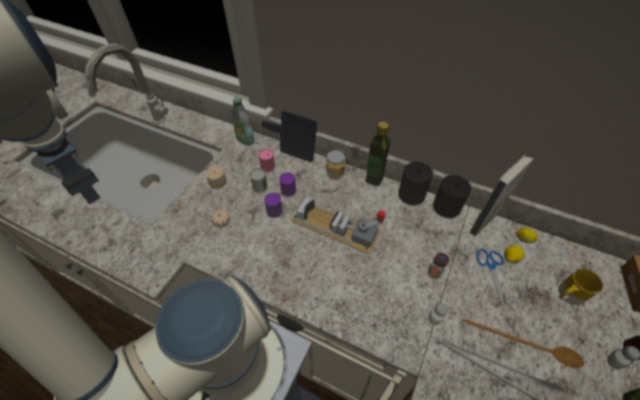

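View pics/top0.png

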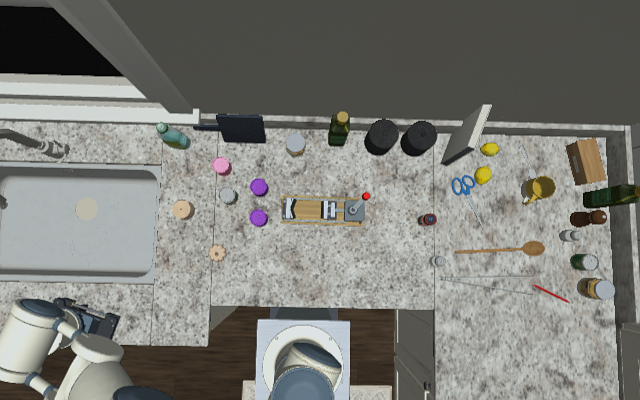

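The top view shows the green tin at about (228,196), purple decoys at (259,187) and (259,218), and a pink one at (222,166). The clamp spans x 281–364 at row 210, with the backstop on the left and the red knob at (366,196).

```bash
cat > h.py <<'E'
import numpy as np,cv2
from rig import arm
def ray(cal,uv,z):
    K,T=np.array(cal["intrinsics"]),np.array(cal["cam_to_world"])
    d=T[:3,:3]@np.linalg.solve(K,[uv[0],uv[1],1.]); o=T[:3,3]
    return o+d*(z-o[2])/d[2]
def proj(cal,p):
    K,T=np.array(cal["intrinsics"]),np.array(cal["cam_to_world"])
    q=K@(T[:3,:3].T@(np.array(p)-T[:3,3])); return q[:2]/q[2]
def down(yaw):  # finger closing axis (tool y) at angle yaw (deg) from world +y
    a=np.radians(yaw); y=np.array([-np.sin(a),np.cos(a),0]); z=np.array([0,0,-1.]); return np.column_stack([np.cross(y,z),y,z])
def blobs(im,lo,hi,amin=20):
    m=cv2.inRange(cv2.cvtColor(im,cv2.COLOR_RGB2HSV),np.array(lo),np.array(hi))
    n,l,s,c=cv2.connectedComponentsWithStats(m)
    return [(s[i][4],c[i]) for i in range(1,n) if s[i][4]>=amin],l
E
python3 - <<'E'
from h import *
im=cv2.imread("pics/top0.png"); cal=arm.get_calibration("top")
cv2.imwrite("pics/topc.png",cv2.resize(im[150:270,205:385],None,fx=4.4,fy=4.4,interpolation=cv2.INTER_CUBIC))
for n,uv,z in [("tin",(228,196),.072),("p1",(259,187),.07),("p2",(259,218),.07),("bedL",(281,210),.012),("bedR",(364,210),.012),("knob",(366,196),.114),("axis",(353,211),.06),("pumpkin",(218,253),.04),("candle",(182,209),.06),("pink",(222,166),.07),("honey",(296,144),.1)]:
    print(n,ray(cal,uv,z).round(3))
R=arm.get_calibration("wrist"); T=np.array(R["cam_to_world"]); tr=arm.current_tool_rot(); 
print("cam in tool",(np.array(tr).T@(T[:3,3]-arm.current_ee_pos())).round(3),(np.array(tr).T@T[:3,:3]).round(3).tolist(),np.round(R["intrinsics"],0).tolist())
E
```

```text
tin [0.564 0.265 0.072]
p1 [0.597 0.163 0.07 ]
p2 [0.492 0.159 0.07 ]
bedL [0.526 0.089 0.012]
bedR [ 0.534 -0.202  0.012]
knob [ 0.571 -0.195  0.114]
axis [ 0.525 -0.158  0.06 ]
pumpkin [0.372 0.296 0.04 ]
candle [0.517 0.42  0.06 ]
pink [0.666 0.291 0.07 ]
honey [0.742 0.041 0.1  ]
cam in tool [ 0.067 -0.    -0.172] [[-0.0, -0.971, -0.239], [1.0, -0.001, 0.001], [-0.001, -0.239, 0.971]] [[294.0, 0.0, 323.0], [0.0, 294.0, 198.0], [0.0, 0.0, 1.0]]
```

View pics/topc.png

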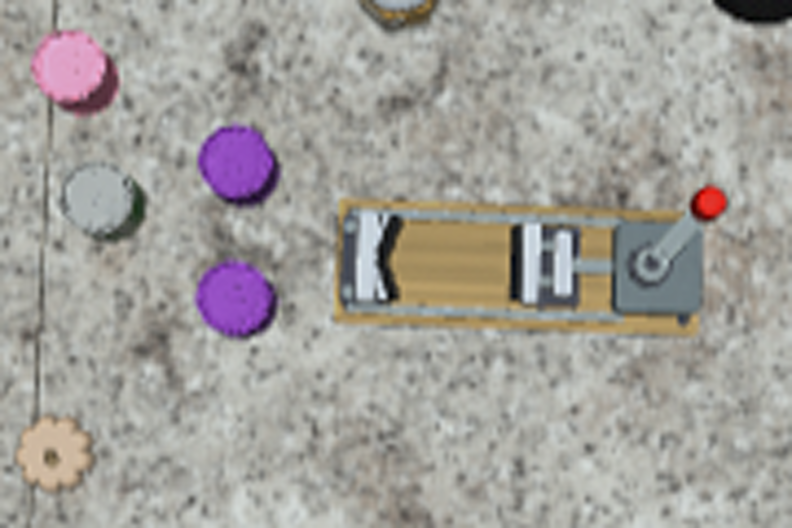

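```bash
python3 - <<'E'
from h import *
import json
for yaw in(90,-90):
    for p in([.56,.26,.2],[.53,-.03,.24],[.571,-.195,.075]): print(yaw,p,np.round(arm.solve_ik(p,down(yaw)),0))
def go(p,yaw,name):
    arm.move_to(p,down(yaw)); cal=arm.get_calibration("wrist"); im=arm.snapshot("wrist")
    cv2.imwrite(f"pics/{name}.png",im[:,:,::-1]); json.dump({k:np.array(v).tolist() for k,v in cal.items()},open(f"pics/{name}.json","w")); print(name,arm.current_t())
go([.53,.20,.22],0,"w1"); go([.53,-.06,.24],0,"w2")
E
```

```text
90 [0.56, 0.26, 0.2] [  19.   28.   79.   -0.   72. -161.]
90 [0.53, -0.03, 0.24] [-10.  19.  88.  -0.  73. 170.]
90 [0.571, -0.195, 0.075] [-25.  36.  88.  -0.  56. 155.]
-90 [0.56, 0.26, 0.2] [19. 28. 79. -0. 72. 19.]
-90 [0.53, -0.03, 0.24] [-10.  19.  88.  -0.  73. -10.]
-90 [0.571, -0.195, 0.075] [-25.  36.  88.  -0.  56. -25.]
w1 2.05
w2 3.1167
```

View pics/w1.png

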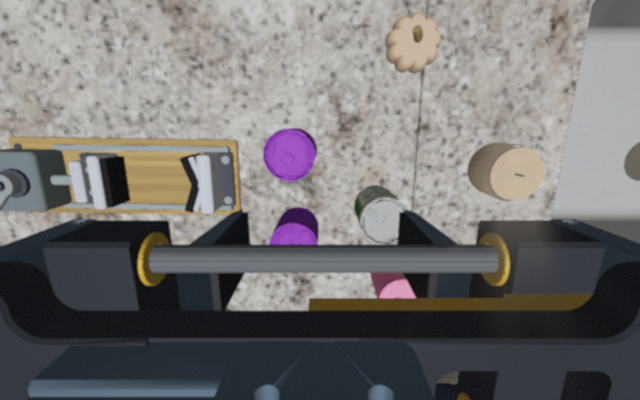

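View pics/w2.png

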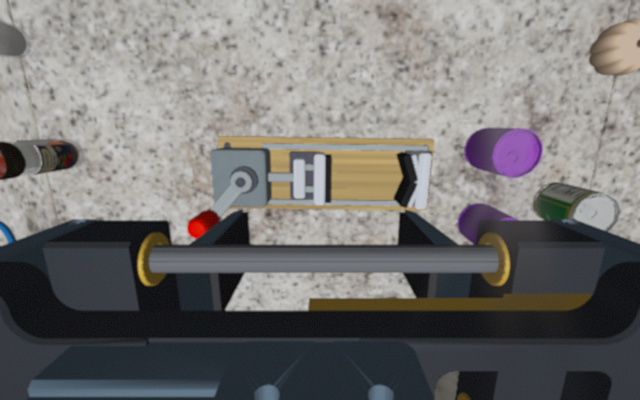

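The wrist views show, in w1, the tin top at about (381,220), partly beside the finger. In w2 they show the clamp bed at (218–433, 137–212), the backstop at about x 398–432, the jaw face at about x 328, the crank axis at (241,181), the knob at (204,222) and the tin top at (599,212).

```bash
python3 - <<'E'
from h import *
import json
c2=json.load(open("pics/w2.json")); a=cv2.imread("pics/w2.png"); top=cv2.imread("pics/top0.png"); ct=arm.get_calibration("top")
L=cv2.resize(a[125:235,185:445],None,fx=3,fy=3,interpolation=cv2.INTER_CUBIC)
tn=cv2.resize(a[170:245,520:640],None,fx=3,fy=3,interpolation=cv2.INTER_CUBIC)
out=np.zeros((560,780,3),np.uint8); out[:330]=L; out[335:560,:360]=tn
cv2.imwrite("pics/crop2.png",out)
for im,c,n in((a,c2,"w2"),(top,ct,"top")):
    rgb=im[:,:,::-1].copy(); hsv=cv2.cvtColor(rgb,cv2.COLOR_RGB2HSV)
    wood=cv2.inRange(hsv,(10,70,90),(25,255,255))
    wood=cv2.morphologyEx(wood,cv2.MORPH_OPEN,np.ones((2,2)))
    roi=np.zeros_like(wood); 
    if n=="w2": roi[125:222,205:445]=255
    else: roi[190:230,275:370]=255
    ys,xs=np.nonzero(wood&roi); P=np.array([ray(c,(x,y),.012)[:2] for x,y in zip(xs,ys)],np.float32)
    r=cv2.minAreaRect(P); print(n,"wood",np.round(r[0],4),np.round(r[1],4),round(r[2],2))
    for b,cc in blobs(rgb,(0,150,80),(6,255,255),10)[0]: print(n,"red",b,cc.round(1),ray(c,cc,.094).round(4))
E
```

```text
w2 wood [ 0.5295 -0.0544] [0.2874 0.0995] 89.13
w2 red 41 [  2.1 161.1] [ 0.5004 -0.4053  0.094 ]
w2 red 13 [  1.1 173.8] [ 0.5144 -0.4101  0.094 ]
w2 red 497 [201.6 223.5] [ 0.5715 -0.1973  0.094 ]
top wood [ 0.5259 -0.0596] [0.2872 0.0997] 89.29
top red 41 [366.  195.6] [ 0.5745 -0.1973  0.094 ]
top red 51 [548.3 291.9] [ 0.2713 -0.801   0.094 ]
```

View pics/crop2.png

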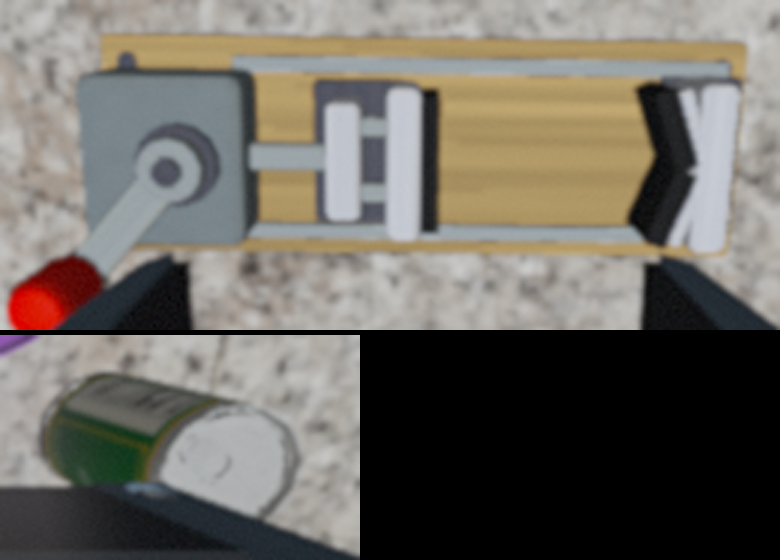

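The crop shows the bed rectangle well. The V apex foot is at about w2 pixel (404,177), the jaw face at about x 331, and the knob top at about (197,228). Next is a close look at the tin in the grasp orientation.

```bash
python3 - <<'E'
from h import *
import json
c2=json.load(open("pics/w2.json"));ct=arm.get_calibration("top")
for n,uv,z in [("knobtop",(196.7,227.7),.114),("hub",(185+167/3,125+172/3),.07),("Vfoot",(404,176.7),.012),("Vback",(185+695/3,125+170/3),.058),("jawfoot",(185+438/3,125+160/3),.012),("jawedge",(185+422/3,125+160/3),.057),("stopback",(185+740/3,125+170/3),.058),("wingL",(185+640/3,125+85/3),.03),("tintop",(520+226/3,170+115/3),.072)]: print(n,ray(c2,uv,z).round(4))
for n,uv,z in [("Vtop",(205+381/4.4,150+256/4.4),.058),("jaw",(205+513/4.4,150+263/4.4),.057),("knob",(366,196),.114),("hub",(205+650/4.4,150+265/4.4),.07),("tin",(205+100/4.4,150+200/4.4),.072)]: print("top",n,ray(ct,uv,z).round(4))
arm.grip(.074)
arm.move_to([.564,.19,.22],down(-90)); arm.sleep(.2); cal=arm.get_calibration("wrist"); im=arm.snapshot("wrist"); print(arm.current_ee_pos(),arm.current_t())
cv2.imwrite("pics/w3.png",im[:,:,::-1]); json.dump({k:np.array(v).tolist() for k,v in cal.items()},open("pics/w3.json","w"))
print("expect",proj(cal,[.564,.265,.072]))
g=cv2.medianBlur(cv2.cvtColor(im,cv2.COLOR_RGB2GRAY),5)
h=cv2.HoughCircles(g,cv2.HOUGH_GRADIENT,1,15,param1=80,param2=14,minRadius=22,maxRadius=32)
for c in (h[0][:10] if h is not None else []): print(c.round(1),ray(cal,c[:2],.072).round(4))
E
```

```text
knobtop [ 0.5694 -0.1942  0.114 ]
hub [ 0.5284 -0.1564  0.07  ]
Vfoot [0.5317 0.0526 0.012 ]
Vback [0.53   0.0557 0.058 ]
jawfoot [ 0.534 -0.048  0.012]
jawedge [ 0.526  -0.0558  0.057 ]
stopback [0.53  0.074 0.058]
wingL [0.4981 0.0382 0.03  ]
tintop [0.56   0.2688 0.072 ]
top Vtop [0.5293 0.0507 0.058 ]
top jaw [ 0.5265 -0.0514  0.057 ]
top knob [ 0.5706 -0.1946  0.114 ]
top hub [ 0.5265 -0.1562  0.07  ]
top tin [0.5655 0.2662 0.072 ]
[0.56404583 0.18973153 0.22002212] 5.6667
expect [323.58345226 117.28752621]
[424.5  87.5  25.8] [0.6677 0.2945 0.072 ]
[328.5 110.5  22.4] [0.5691 0.2718 0.072 ]
[354.5 206.5  24.3] [0.5989 0.1677 0.072 ]
[159.5  85.5  27. ] [0.3958 0.2965 0.072 ]
[261.5 211.5  25.8] [0.4935 0.1619 0.072 ]
[ 20.5 293.5  31.4] [0.195  0.0582 0.072 ]
[ 81.5 279.5  30.3] [0.2729 0.077  0.072 ]
[469.5  44.5  30.2] [0.7092 0.3348 0.072 ]
[372.5 142.5  31.4] [0.6164 0.2389 0.072 ]
[409.5  90.5  24.6] [0.6525 0.2916 0.072 ]
```

View pics/w3.png

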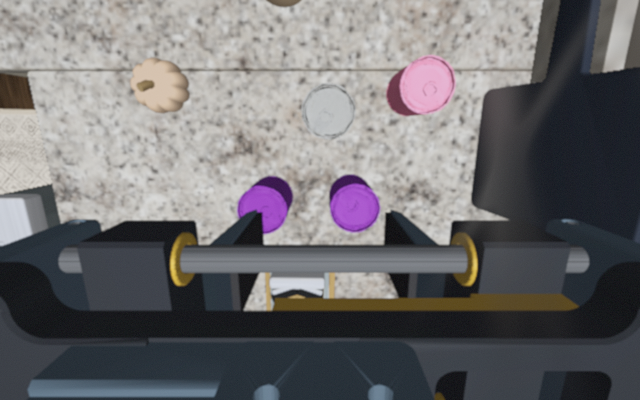

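The tin disc is at (329,111), between the two purple tins and the pink one, which matches the other views at about (0.568, 0.269). Now I pick it and lower it onto the bed with force checks.

```bash
python3 - <<'E'
from h import *
R=down(-90)
arm.move_to([.568,.269,.15],R)
arm.move_l([.568,.269,.033],feed=.1)
arm.grip(.0); print("w",arm.current_width(),arm.current_grasp_force(),arm.current_force(),arm.current_t())
arm.move_l([.568,.269,.17],feed=.15); f0=np.array(arm.current_force()); print("lift",arm.current_width(),arm.current_grasp_force(),f0)
Rc=down(-90.9); x,y=.530,.0135
arm.move_l([x,y,.17],Rc,feed=.15); arm.move_l([x,y,.055],feed=.1); arm.sleep(.2)
f0=np.array(arm.current_force()); print(f0)
z=.055
while z>.040:
    z-=.001; arm.move_l([x,y,z],feed=.02); f=np.array(arm.current_force())-f0
    if f[2]>3: break
print("contact z",z,f,arm.current_ee_pos(),arm.current_t())
cal=arm.get_calibration("wrist"); im=arm.snapshot("wrist"); cv2.imwrite("pics/w4.png",im[:,:,::-1])
E
```

```text
w 0.05685309097830564 30.001114904880524 [0.16335612 0.1786521  4.85602336] 7.8917
lift 0.05666443068704606 29.999771118164062 [-0.07070829  0.13553721 -0.93942337]
[-0.00808652  0.61768239 -1.14164074]
contact z 0.04499999999999999 [-1.73206695 -0.6482658   8.78643793] [0.53010069 0.01347419 0.04536175] 14.8333
```

View pics/w4.png

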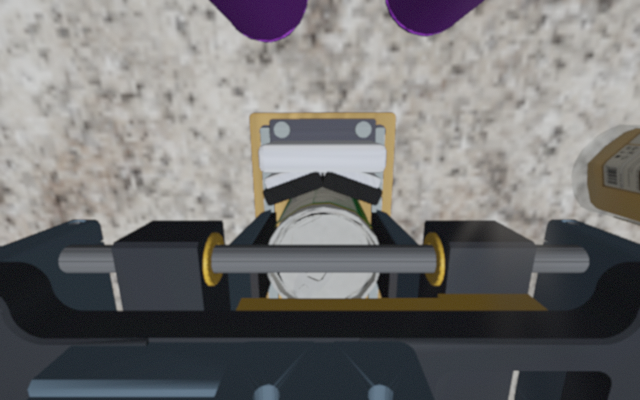

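The tin stands upright, centred in front of the V. Next I release it, go to the knob, and start turning in small steps while watching the force.

```bash
python3 - <<'E'
from h import *
Rc=down(-90.9)
arm.grip(.074); arm.move_l([.530,.0135,.16],feed=.12); 
k=[.570,-.1945]
arm.grip(.055); arm.move_to([*k,.16],Rc); f0=np.array(arm.current_force()); print("f0",f0)
arm.move_l([*k,.0765],feed=.1); print(arm.current_force())
arm.grip(0.); print("w",arm.current_width(),arm.current_grasp_force(),np.round(arm.current_force()-f0,2),arm.current_t())
c=np.array([.5277,-.156]); p=arm.current_ee_pos()[:2]; phi=np.arctan2(*(np.array(p)-c)[::-1]); print("phi",phi,np.linalg.norm(np.array(p)-c))
for i in range(6):
    phi-=.1; u=np.array([np.cos(phi),np.sin(phi)]); t=np.array([u[1],-u[0]])
    arm.move_l([*(c+.06*u),.0765],feed=.06); F=(np.array(arm.current_force())-f0)[:2]; e=np.array(arm.current_ee_pos())[:2]-c
    arm.sleep(.1); F2=(np.array(arm.current_force())-f0)[:2]
    print(round(phi,3),"rad",(F@u).round(2),"tan",(F@t).round(2),"| after",(F2@u).round(2),(F2@t).round(2),"r",np.linalg.norm(e).round(4),np.arctan2(e[1],e[0]).round(3),arm.current_t())
E
```

```text
f0 [ 0.8745703  -0.21034316 -0.60029575]
[-0.40093446  0.07550707  0.84122287]
w 0.02500183087407548 30.000073331289094 [ 4.35 -0.5   1.21] 19.375
phi -0.7322265422130991 0.057924601407945066
-0.832 rad -10.38 tan 0.91 | after -10.56 1.94 r 0.058 -0.842 19.725
-0.932 rad -11.25 tan 1.58 | after -11.89 2.57 r 0.0579 -0.945 20.075
-1.032 rad -11.37 tan 2.86 | after -13.19 2.47 r 0.0578 -1.047 20.425
-1.132 rad -14.1 tan 2.62 | after -13.11 3.89 r 0.0578 -1.15 20.775
-1.232 rad -13.49 tan 1.6 | after -14.4 3.97 r 0.0577 -1.251 21.125
-1.332 rad -14.33 tan 3.27 | after -14.4 3.53 r 0.0577 -1.353 21.475
```

The knob is held. The radial pull means my axis is about 2–3 mm off, so I refit the centre from the constrained path while turning.

```bash
cat > turn.py <<'E'
from h import *
import json,os
from scipy.optimize import least_squares
def fit(P): 
    P=np.array(P); return least_squares(lambda c:np.linalg.norm(P-c,axis=1)-.06,[.526,-.154]).x
def turn(st,n,dphi,feed,f0):
    c=np.array(st["c"])
    for i in range(n):
        st["phi"]-=dphi; ph=st["phi"]; u=np.array([np.cos(ph),np.sin(ph)]); t=np.array([u[1],-u[0]])
        arm.move_l([*(c+.06*u),.0765],feed=feed)
        Fs=[]
        for _ in range(4): Fs.append((np.array(arm.current_force())-f0)[:2]); arm.sleep(.02)
        F=np.mean(Fs,0); e=np.array(arm.current_ee_pos())[:2]; st["P"].append(e.tolist()); d=e-c
        a=np.arctan2(d[1],d[0]); a-=2*np.pi*np.round((a-ph)/(2*np.pi))
        st["log"].append([ph,a,F@u,F@t,np.std([f@t for f in Fs])]); print("cmd %.3f act %.3f rad %.2f tan %.2f sd %.2f"%tuple(st["log"][-1]),"r %.4f t %.2f"%(np.linalg.norm(d),arm.current_t()))
        if len(st["P"])%3==0: c=fit(st["P"][-30:]); st["c"]=c.tolist()
    json.dump(st,open("st.json","w")); print("c",np.round(c,4))
E
python3 - <<'E'
from turn import *
c=np.array([.5277,-.156]); P=[(c+r*np.array([np.cos(a),np.sin(a)])).tolist() for r,a in [(.058,-.842),(.0579,-.945),(.0578,-1.047),(.0578,-1.15),(.0577,-1.251),(.0577,-1.353)]]
print(fit(P)); cn=fit(P); e=np.array(arm.current_ee_pos())[:2]-cn
st=dict(P=P,c=cn.tolist(),phi=float(np.arctan2(e[1],e[0])),log=[])
turn(st,12,.12,.06,np.array([.87,-.21,-.6])*0.5)
print(arm.current_width(),arm.current_ee_pos())
E
```

```text
[ 0.52723856 -0.15375086]
cmd -1.473 act -1.482 rad -2.94 tan 3.19 sd 0.32 r 0.0597 t 21.84
cmd -1.593 act -1.600 rad -3.19 tan 2.35 sd 0.49 r 0.0597 t 22.18
cmd -1.713 act -1.719 rad -3.71 tan 2.58 sd 0.44 r 0.0597 t 22.51
cmd -1.833 act -1.836 rad -1.97 tan 1.75 sd 0.46 r 0.0600 t 22.84
cmd -1.953 act -1.956 rad -2.11 tan 1.72 sd 0.68 r 0.0600 t 23.18
cmd -2.073 act -2.075 rad -1.22 tan 1.34 sd 0.57 r 0.0600 t 23.51
cmd -2.193 act -2.196 rad -0.66 tan 1.39 sd 0.24 r 0.0600 t 23.84
cmd -2.313 act -2.316 rad 0.11 tan 1.22 sd 0.22 r 0.0601 t 24.18
cmd -2.433 act -2.437 rad -0.06 tan 1.41 sd 0.33 r 0.0601 t 24.51
cmd -2.553 act -2.557 rad -0.23 tan 2.02 sd 0.47 r 0.0601 t 24.84
cmd -2.673 act -2.678 rad -0.18 tan 1.89 sd 0.63 r 0.0601 t 25.18
cmd -2.793 act -2.798 rad 0.21 tan 2.18 sd 0.26 r 0.0601 t 25.51
c [ 0.5275 -0.1536]
0.025765105647951436 [ 0.47097099 -0.17382626  0.07662275]
```

```bash
python3 - <<'E'
from turn import *
st=json.load(open("st.json")); f0=np.array([.4,-.1,-.3])
print("creep .02"); turn(st,6,.02,.012,f0)
print("fast"); turn(st,4,.2,.12,f0)
print("creep .01"); turn(st,6,.01,.012,f0)
E
```

```text
creep .02
cmd -2.813 act -2.809 rad 1.32 tan -1.55 sd 0.63 r 0.0601 t 25.82
cmd -2.833 act -2.827 rad 1.37 tan -2.95 sd 0.25 r 0.0601 t 26.14
cmd -2.853 act -2.846 rad 1.86 tan -3.29 sd 0.29 r 0.0600 t 26.46
cmd -2.873 act -2.866 rad 1.95 tan -3.47 sd 0.40 r 0.0601 t 26.77
cmd -2.893 act -2.886 rad 1.56 tan -3.16 sd 0.22 r 0.0601 t 27.09
cmd -2.913 act -2.906 rad 2.19 tan -3.09 sd 0.37 r 0.0600 t 27.41
c [ 0.5275 -0.1536]
fast
cmd -3.113 act -3.121 rad -0.88 tan 4.82 sd 0.17 r 0.0601 t 27.73
cmd -3.313 act -3.321 rad -0.07 tan 4.70 sd 0.43 r 0.0601 t 28.04
cmd -3.513 act -3.520 rad 1.14 tan 4.39 sd 0.25 r 0.0602 t 28.36
cmd -3.713 act -3.721 rad 1.23 tan 4.26 sd 0.29 r 0.0601 t 28.68
c [ 0.5274 -0.1535]
creep .01
cmd -3.723 act -3.722 rad 0.75 tan 0.05 sd 0.17 r 0.0602 t 28.99
cmd -3.733 act -3.728 rad 0.79 tan -2.37 sd 0.03 r 0.0602 t 29.31
cmd -3.743 act -3.736 rad 0.45 tan -3.40 sd 0.67 r 0.0601 t 29.62
cmd -3.753 act -3.746 rad 0.59 tan -4.26 sd 0.51 r 0.0601 t 29.94
cmd -3.763 act -3.756 rad 0.93 tan -4.00 sd 0.42 r 0.0601 t 30.26
cmd -3.773 act -3.766 rad 0.50 tan -3.80 sd 0.36 r 0.0601 t 30.57
c [ 0.5274 -0.1535]
```

Small creeping steps give a steady drag reading of about 3–4 N. I go fast to near the expected contact, then creep and watch for the rise.

```bash
python3 - <<'E'
from turn import *
import io,contextlib
st=json.load(open("st.json")); f0=np.array([.4,-.1,-.3])
b=io.StringIO()
with contextlib.redirect_stdout(b): turn(st,16,.2,.12,f0); n0=len(st["log"])
print(b.getvalue().splitlines()[-2:])
tans=[]
with contextlib.redirect_stdout(b):
    while st["phi"]>-8.6:
        turn(st,1,.03,.014,f0); tans=[l[3] for l in st["log"][n0+3:]]
        if len(tans)>5 and np.mean(tans[-2:])<np.max([np.mean(tans[i:i+4]) for i in range(len(tans)-3)])-1.5: break
for l in st["log"][n0:]: print("%.3f %.3f r%.2f t%.2f"%tuple(l[:4]),end=" | ")
print(arm.current_t(),st["c"],arm.current_width())
E
```

```text
['cmd -6.973 act -6.984 rad 0.70 tan 3.79 sd 0.21 r 0.0600 t 35.64', 'c [ 0.5274 -0.1534]']
-7.003 -7.002 r0.26 t-1.29 | -7.033 -7.028 r0.16 t-3.29 | -7.063 -7.057 r0.01 t-4.08 | -7.093 -7.086 r-0.42 t-3.97 | -7.123 -7.116 r0.05 t-4.16 | -7.153 -7.145 r-0.35 t-4.70 | -7.183 -7.174 r-0.54 t-5.23 | -7.213 -7.203 r-0.67 t-5.27 | -7.243 -7.233 r-0.43 t-5.55 | -7.273 -7.263 r-0.44 t-5.70 | -7.303 -7.292 r-0.53 t-6.01 | -7.333 -7.321 r-0.80 t-6.52 | 39.7417 [0.5274039310295889, -0.15338880917056172] 0.024950948249511887
```

Contact shows at about phi −7.11, and drag has risen about 2.4 N, so the clamp force is roughly 21–30 N. One small step more, then I unload the hand, release, retreat and look.

```bash
python3 - <<'E'
from turn import *
st=json.load(open("st.json")); f0=np.array([.4,-.1,-.3])
turn(st,1,.03,.014,f0)
e=arm.current_ee_pos(); arm.move_l([e[0],e[1],.0765],feed=.01); print((np.array(arm.current_force())-f0).round(2))
arm.grip(.055); print(arm.current_width(),arm.current_force()); e=arm.current_ee_pos()
arm.move_l([e[0],e[1],.17],feed=.1)
arm.move_to([.53,-.06,.26],down(0)); arm.sleep(.2)
im=arm.snapshot("wrist")[:,:,::-1]; arm.move_to([.40,.30,.30],down(0)); t=arm.snapshot("top")[:,:,::-1]
out=np.zeros((560,780,3),np.uint8); out[:330]=cv2.resize(im[120:230,190:450],(780,330)); out[335:560,:780]=cv2.resize(t[140:265,170:440],None,fx=2.88,fy=1.8)[:225,:780] if 0 else cv2.copyMakeBorder(cv2.resize(t[145:257,170:440],(540,224)),0,1,0,240,cv2.BORDER_CONSTANT)
cv2.imwrite("pics/end.png",out); print(arm.current_t())
E
```

```text
cmd -7.363 act -7.351 rad -1.05 tan -6.87 sd 0.35 r 0.0600 t 40.08
c [ 0.5274 -0.1534]
[1.83 1.8  8.11]
0.05474189703986308 [ 0.0321016  -0.14040408 -0.98708428]
45.0583
```

View pics/end.png

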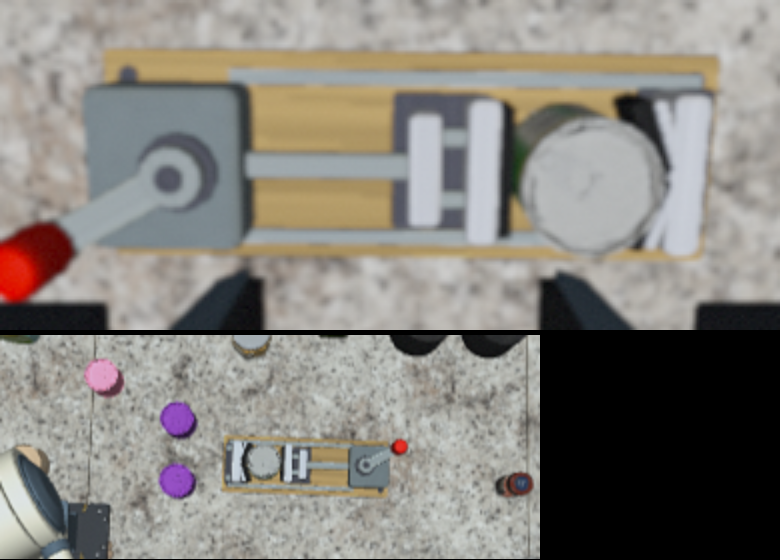

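The final view shows the tin upright, seated in the V and touched by the jaw. The crank stays where I left it, the other things are where they were, and the arm is clear.

```bash
python3 -c "
from rig import arm
print(arm.sign_off())"
```

```text
the job is handed in; nothing more can be done
None
```

The green tin stands upright between the jaw and the backstop, clamped at an estimated 25–35 N (judged from the drag felt at the knob); the robot is clear, the other things look unmoved, and the job was handed in at about 45 s.

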